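# Clamp a heat sink with a sunken knob

### The arm

A 6-joint arm with a two-finger parallel gripper is mounted at the origin on a cart in front of the work surface, level with it; the furniture and walls round the work are solid. World frame = base frame: x ahead of the robot, y to its left, z up, the work surface at z = 0. Lengths are in m, angles in rad, forces in N, time in s.
With the tool pointing down it reaches from about 0.3 to 0.775 m from the base axis. Payload 14.6 kg.
Tool frame: the origin (TCP) lies between the finger pads; the fingertips stand 17 mm ahead of it and the grasp point (between the pads) lies 2 mm behind it (finger_overhang is the distance from the TCP to the fingertips, in m); z points along the fingers, y is the line along which they close (so a half turn about z gives the same grasp; the last joint's range is limited). The gripper opens to 85 mm and grips with 20 to 120 N. Pads are 22 mm wide; open, the fingers measure 114 mm over their backs; the gripper's body (76 mm by 85 mm) begins 54 mm behind the grasp point. The pads swing forward as they close: fully open they stand 13 mm farther back than shut.
Start: joints at [-1.376, 0.3, 1.521, -0, 1.321, -0.067], TCP at [0.142, -0.531, 0.208] pointing down, gripper open.
Joint ranges: [-3.03, 3.03], [-0.79, 2.21], [0.23, 2.52], [-1.04, 4.18], [0, 3.07], [-2.55, 2.55]. Speed limits (rad/s): [2.22, 2.22, 2.57, 3.14, 3.14, 3.14].

### API

Orientations are given as a rotation vector (axis times angle).
In Python, from cell import sense, read_camera, close_job, finger_overhang gives the robot as it stands.
- The arm moves only by the shell command python3 -m pendant 'ROWS' [FORCE]. ROWS is JSON, a list of rows, each a list of 3 entries, a list of its own where there are three numbers: the opening, from 0 (shut) to 1 (fully open), then the shift along the tool's x, y, z each as a share of 150 mm, from -1 to 1, then the turn about the tool's z as a share of 180 degrees, from -1 to 1. A call has 1 to 10 rows; each row is the pose to reach, as a shift and turn from the pose commanded when the call began, along the tool's axes at that moment, turning the shorter way round; what a row does not reach only later rows make up. A row lasts 1/10 s, in which the tool goes at most 50 mm and 8.59 degrees, less where a joint would pass 70% of its speed; a pose out of reach is approached as far as the arm can. A call with a number of a shift or a turn outside -1 to 1 is refused whole. A call with a gripper value outside its range is refused whole. The fingers move at their own pace and stop on an object; FORCE is the grip in N (left out, the last holds). Time passes only in rows, so rows that repeat a pose let the fingers close. It gives the time, the measured TCP pose, the force, the opening and the grip force at its end, in the units of the state.
- sense(): the state, without advancing time (a new reading comes with each control period).
- read_camera(name): name is "scene" or "top"; returns a dict with "frame" (420x560x3 uint8, red, green, blue), "depth" (420x560 float32, m along the optical axis (not along the pixel's ray), 0 where there is no reading), "fx", "fy", "cx", "cy" (pixels), "D" ([k1, k2, p1, p2, k3] as OpenCV has them; the pictures are not rectified), "pose" (4x4, takes a point from camera to world coordinates). Camera axes: x right, y down, z forward; pixel columns grow to the right and rows downward; lengths in m; the calibration is good to about 2 mm. A picture is of the moment at which its call begins.
- close_job(): hands the job in; it is judged then, once.
The state is a dict: "clock": time; "qpos": joint angles; "qvel": joint speeds; "tau": joint torques, N m; "ee_pos": TCP position; "orientation": TCP orientation; "force": force on the tool from outside, world axes, zero at the start; "moment": the same for the moment, N m; "gripper_width": finger opening in m; "grip_force": force on a finger pad.
Only numpy, scipy, OpenCV 4.12 (cv2) and the standard library are available. Lean on these libraries where they do the work, as an engineer would, in place of code of your own. Each camera call takes 0.05 s, during which the arm holds its last target. There are 200 camera calls.

### The job

Stand the loose finned heat sink, base down, on the clamping fixture's bed between its two jaws, with its fins running from jaw to jaw, and let go of it. Then reach into the well and turn the sunken knob clockwise until the jaws hold the heat sink with about 7 N (4 to 10 N is fine, 16 N at any moment would crush the fins), and let go of the knob. Do not press hard on the block round the well, and leave the other things where they are.

Things in the scene. Friction and masses are not known exactly. Their poses are not given: they have to be found in the camera images.
- heat_sink_center (a point): Loose finned aluminium heat sink, 32 x 32 mm base and 20 mm tall, 0.05 kg or so; upright on the bench at the start. The point is its centre, half-way up (10 mm over its underside). Its z axis is up. Its fins are upright plates that run along its y axis, stacked along x; pinch it across x, on the outer fins, from above.
- nest (a point): Point on the flat top of the fixture's bed, 12 mm above the bench, where the middle of the heat sink's underside is set down. Axes: y points from the moving jaw to the back jaw, x along the width of the jaws, z up. With the knob at 0 the moving jaw's face is 20 mm from it on the -y side. The back jaw's face is 24 to 31 mm from it on the +y side, differently each time, and is not measured.
- fixture: Clamping fixture bolted to the bench: base plate 90 mm (x) by 187 mm (y), 6 mm thick; grey well block at its -y end, bed (64 mm wide along x, 12 mm above the bench) with the jaws at its +y end. Jaws rise 17 mm (moving, 62 mm wide) and 20 mm (back, 46 mm wide) over the bed. Origin at bench height; axes as nest, which lies at x 0, y +33 mm. A pushed heat sink slides along the bed.
- knob_grip (a point): Middle of the knob's grip, on its vertical axis, 23.5 mm above the bench. The grip is an upright bar 34 mm long (along the point's x axis) and 12 mm thick (along its y: pinch it so), top 34.5 mm above the bench, 7.5 mm below the well's mouth. Under it is a round skirt 36 mm across, its top 10.5 mm above the bench. The point turns with the knob.
- knob (a joint): Angle of the knob in rad, grows clockwise seen from above, 0 to 2.0, starts at 0 to 0.2. It drags with a steady 0.18 N m, stays where it is left, and drives the moving jaw 15 mm per rad to the back jaw. Each newton of clamping adds 0.015 N m to the torque needed. Tightening takes 0.7 to 1.5 rad of turning and fits in one grasp.
- jaw: The moving jaw: aluminium block 62 mm wide, 12 mm thick, with a steel face on a spring before it on the +y side. Origin in the block's middle at bed height; the unpressed face is 17 mm from it along +y. The face gives way from 1 N on, 2 N per mm (7 N = 3 mm), and is solid after 4.9 mm (11 N), when the force rises steeply.
- flux_tin: Round tin with a green lid, 79 mm across, 24 mm tall, a bystander; origin at the centre of its underside.
- loupe: Black eye loupe, 34 mm across, 25 mm tall, a bystander; origin at the centre of its underside.
- small_jar: Small jar with black lid, 21 mm across, 32 mm tall, a bystander; origin at the centre of its underside.
- tape_roll: Roll of tape lying flat, 52 mm across, 24 mm tall, a bystander; origin at the centre of its underside.
- solder_spool: White reel of solder, 49 mm across, 36 mm tall, a bystander; origin under its middle.
- side_cutters: Red-handled side cutters, 113 mm long, 10 mm tall, a bystander; origin under their middle.
- bit_box: Bit box 42 x 75 x 20 mm, a bystander; origin at the centre of its underside.
- well_block: Grey block 90 x 90 mm, its top 42 mm above the bench, with a round upright-walled well sunk in it, 76 mm across, 36 mm deep, open at the top; the knob stands in its middle. Only part-open fingers fit in. Origin on the well's axis at bench height, axes as the fixture's, 56 mm from the fixture's origin along -y.

How it is judged:
On the way, in this order (a step that is already met when the one before it is completed fails the run):
1. the heat sink stands released on the bed between the open jaws (z of heat_sink_center in the frame of nest between 0.007 and 0.0125 m and horizontal distance between heat_sink_center and nest below 0.015 m and angle between heat_sink_center's own z axis and vertical below 0.1 rad and contact force between the fingers and heat_sink below 0.1 N and contact force between jaw and heat_sink below 2 N), for 0.2 s.
2. the jaws hold the heat sink with 4 to 10 N (contact force between jaw and heat_sink between 4 and 10 N), for 0.2 s.
At the end, for the whole second after the job is handed in: The heat sink stands upright (within 0.1 rad) on the bed, its underside's middle within 22 mm of the nest point, its fins running from jaw to jaw within 0.2 rad, at rest, held by the jaws with 4 to 10 N; heat sink and knob released (all of step 2 and z of heat_sink_center in the frame of nest between 0.007 and 0.0125 m and horizontal distance between heat_sink_center and nest below 0.022 m and angle between heat_sink_center's own z axis and vertical below 0.1 rad and angle between the y axis of heat_sink_center and the y axis of nest, either way round below 0.2 rad and linear speed of heat_sink below 0.01 m/s and velocity of joint knob between -0.05 and 0.05 rad/s); the robot touches nothing.
It fails at once if the moving jaw presses the heat sink with more than 16 N (contact force between jaw and heat_sink above 16 N).
It fails at once if the robot presses on the well block with more than 20 N (contact force between any of the arm, the fingers and well_block above 20 N).
It fails at once if a bystander is moved by more than 30 mm (distance of any of flux_tin, loupe, small_jar, tape_roll, solder_spool, side_cutters, bit_box from where it was at the start of the episode above 0.03 m).
It also fails if it takes over 72 s, if anything falls off the work surface, if the arm or the gripper's body presses on something with over 40 N, if the wrist force passes 120 N, or if a joint passes its speed limit or range.

## Working session

There is one attempt and no reset: what is moved stays moved. The work goes in short steps, Python scripts to look and compute and a shell command to move; the robot and the scene stay as the last step left them, time stands still between calls to the robot, and variables do not carry over. Pictures are saved under pics/ and viewed, at most 10 in all, crops included, and the job is handed in when it is done.

```bash
mkdir -p pics; ls
cat > h.py <<'E'
import numpy as np,cv2
from cell import sense,read_camera,close_job,finger_overhang
from scipy.spatial.transform import Rotation as R
def cloud(c):
    h,w=c['depth'].shape;u,v=np.meshgrid(np.arange(w),np.arange(h))
    K=np.array([[c['fx'],0,c['cx']],[0,c['fy'],c['cy']],[0,0,1.]])
    n=cv2.undistortPoints(np.stack([u,v],-1).reshape(-1,1,2).astype(float),K,np.array(c['D'],float)).reshape(h,w,2)
    ray=np.dstack([n,np.ones((h,w))]);T=np.array(c['pose'])
    return (ray*c['depth'][...,None])@T[:3,:3].T+T[:3,3], ray@T[:3,:3].T, T[:3,3]
def onplane(ray,o,u,v,z):
    d=ray[int(round(v)),int(round(u))];return o+d*(z-o[2])/d[2]
E
python3 - <<'E'
from h import *
for n in ("scene","top"):
    c=read_camera(n);cv2.imwrite(f"pics/{n}0.png",c['frame'][...,::-1]);np.save(f"{n}0.npy",c,allow_pickle=True)
    print(n,c['fx'],np.round(c['pose'],3).tolist())
s=sense();print({k:np.round(v,3).tolist() for k,v in s.items()},finger_overhang)
E
```

```text
pics
scene 498.1336152562402 [[0.874, -0.336, 0.352, 0.168], [-0.486, -0.633, 0.602, -0.847], [0.021, -0.697, -0.716, 0.811], [0.0, 0.0, 0.0, 1.0]]
top 447.1840837747366 [[-0.029, -0.988, 0.15, 0.337], [-1.0, 0.028, -0.006, -0.234], [0.002, -0.15, -0.989, 1.162], [0.0, 0.0, 0.0, 1.0]]
{'clock': 0.1, 'qpos': [-1.376, 0.3, 1.522, 0.0, 1.321, -0.067], 'qvel': [-0.001, -0.001, -0.002, -0.0, -0.0, 0.0], 'tau': [0.003, -54.437, -36.237, -0.0, 0.003, 0.0], 'ee_pos': [0.142, -0.531, 0.208], 'orientation': [-3.114, -0.41, 0.0], 'force': [-1.408, 0.168, 0.81], 'moment': [-0.0, 0.056, 0.044], 'grip_force': 0.0, 'gripper_width': 0.085} 0.017
```

View pics/top0.png

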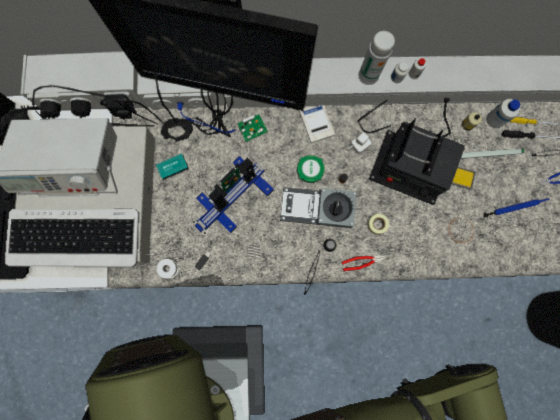

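View pics/scene0.png

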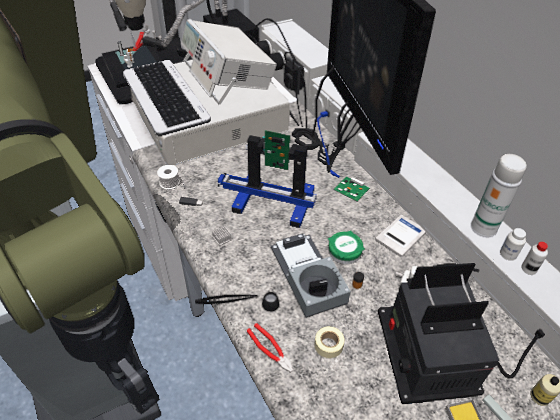

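The top view shows the fixture at about (318,207), with the well at (337,207) on its right and the bed to the left. The heat sink is at about (253,251). In the scene view the fixture is at (310,275) and the heat sink at (221,236). I'll enlarge both.

Run:
```python
from h import *
t=np.load("top0.npy",allow_pickle=True).item();s=np.load("scene0.npy",allow_pickle=True).item()
a=cv2.resize(t['frame'][165:275,235:365],None,fx=4.5,fy=4.5,interpolation=cv2.INTER_CUBIC)[:,:,::-1]
cv2.imwrite("pics/topc.png",a)
b=cv2.resize(s['frame'][215:325,200:360],None,fx=5,fy=5,interpolation=cv2.INTER_CUBIC)[:,:,::-1]
cv2.imwrite("pics/scenec.png",b)
for n,c in(("t",t),("s",s)):
    P,r,o=cloud(c)
    # high-level block-top points z 36..48mm
    m=((P[...,2]>.037)&(P[...,2]<.047)&(c['depth']>0)).astype(np.uint8)
    k,l,st,ce=cv2.connectedComponentsWithStats(m)
    for i in range(1,k):
        if st[i,4]>60: 
            q=P[l==i]; print(n,st[i],np.round(q.mean(0),3))
    for z in [(251,253)] if n=="t" else [(236,221)]:
        q=P[z[0]-9:z[0]+10,z[1]-9:z[1]+10].reshape(-1,3);g=q[(q[:,2]>.012)&(q[:,2]<.025)];print(n,"hs",len(g),np.round(g.mean(0),4),np.round(np.percentile(q[:,2],[5,50,90]),4))
```

```text
t [465  99  41   4  66] [ 0.802 -0.811  0.042]
t [316 101  66   5 103] [ 0.801 -0.442  0.042]
t [237 162  26  35 112] [ 0.608 -0.184  0.04 ]
t [319 188  38  38 565] [ 0.523 -0.401  0.042]
t [195 198  41  34 193] [ 0.509 -0.079  0.041]
t hs 73 [ 0.4172 -0.1828  0.0188] [-0.0037  0.0016  0.0193]
s [123  55  33  15 106] [0.466 0.559 0.039]
s [160 117 130  40 405] [0.554 0.084 0.042]
s [353 151 113 112 455] [ 0.802 -0.334  0.042]
s [218 173  99  31 404] [ 0.555 -0.129  0.04 ]
s [289 257  62  50 923] [ 0.522 -0.402  0.041]
s [472 271  63  65 298] [ 0.803 -0.614  0.042]
s [537 338  23  25 114] [ 0.802 -0.726  0.042]
s [399 360  85  31 236] [ 0.584 -0.671  0.042]
s [539 378  20  19  85] [ 0.735 -0.778  0.042]
s hs 158 [ 0.4177 -0.1839  0.0165] [-0.0027  0.0104  0.0188]
```

View pics/topc.png

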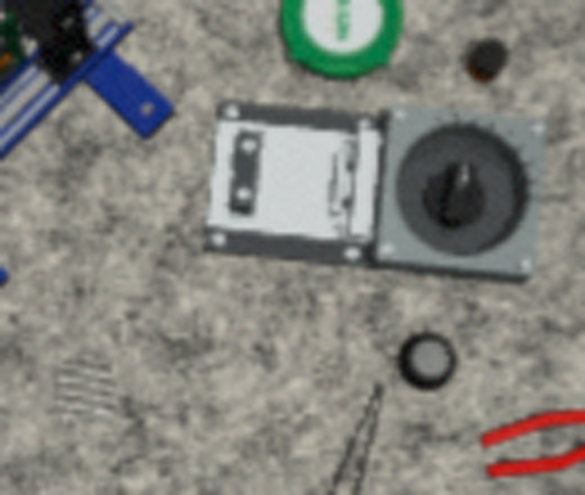

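View pics/scenec.png

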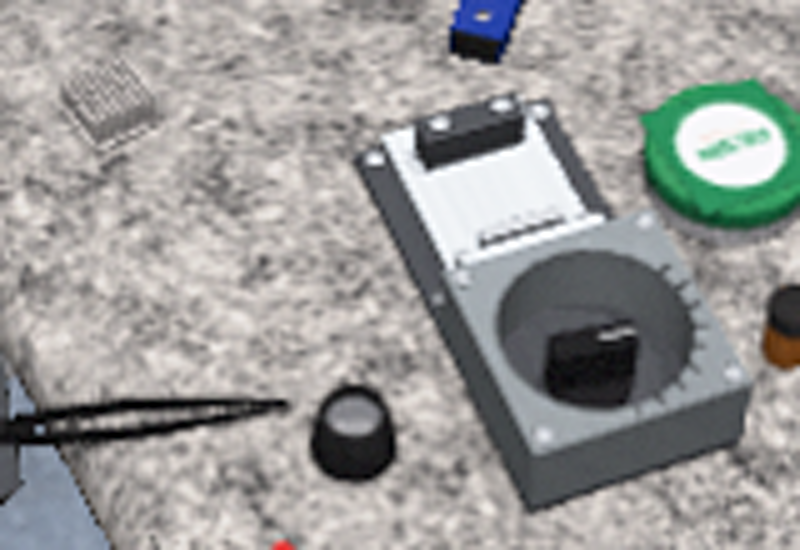

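The top crop shows the block with its well at about (462,188) and the pointer end of the knob bar at (463,172). The back jaw is the black bar at (245,172). The heat sink is at (88,388), with its fins running roughly left to right. Next I'll measure the block, fixture axis, knob and heat sink.

Run:
```python
from h import *
def rect(q): 
    (c,s,a)=cv2.minAreaRect((q[:,:2]*1000).astype(np.float32)); return np.round(c,1),np.round(s,1),round(a,1)
for n in("top","scene"):
    c=np.load(n+"0.npy",allow_pickle=True).item();P,r,o=cloud(c);Z=P[...,2]
    near=lambda x,y,d:np.hypot(P[...,0]-x,P[...,1]-y)<d
    m=((Z>.038)&(Z<.046)&near(.522,-.402,.07)).astype(np.uint8)
    k,l,st,_=cv2.connectedComponentsWithStats(m);i=1+st[1:,4].argmax()
    print(n,"block",rect(P[l==i]),round(P[l==i][:,2].mean(),4))
    m=(Z>.012)&(Z<.026)&near(.418,-.183,.035);print("hs",m.sum(),rect(P[m]),P[m].mean(0).round(4))
    v=c['frame'].mean(2)
    m=(Z>.0085)&(Z<.016)&near(.52,-.31,.06)&(v>150);print("bed",m.sum(),rect(P[m]),P[m].mean(0).round(4))
    m=(Z>.022)&(Z<.04)&near(.52,-.29,.05);print("jaws",m.sum(),P[m].mean(0).round(4))
    for a,b in((-.30,-1),(-1,-.30)):
        mm=m&((P[...,1]>-.29) if a>b else (P[...,1]<-.29));print("  jaw",mm.sum(),rect(P[mm]) if mm.sum()>3 else'')
    m=(Z>.028)&(Z<.038)&near(.522,-.402,.025);print("knob",m.sum(),rect(P[m]),P[m].mean(0).round(4)) if m.sum()>3 else print("knob none")
    ys,xs=np.where((Z>.010)&(Z<.026)&near(.418,-.183,.03));g=cv2.cvtColor(c['frame'],cv2.COLOR_RGB2GRAY)
    print("hs px",xs.min(),xs.max(),ys.min(),ys.max())
```

```text
top block (array([ 523.3, -400.2]), array([90.6, 90.7]), 82.5) 0.0419
hs 73 (array([ 417.3, -182.6]), array([29.5, 31.4]), 5.4) [ 0.4172 -0.1828  0.0188]
bed 480 (array([ 532.7, -301.4]), array([85.7, 71.4]), 82.5) [ 0.5341 -0.3009  0.0118]
jaws 136 [ 0.5346 -0.2938  0.0302]
  jaw 98 (array([ 538.9, -278.6]), array([13.7, 45.6]), 82.6)
  jaw 38 (array([ 525.1, -333.9]), array([10.4, 43.4]), 88.9)
knob 60 (array([ 522.9, -400. ]), array([11. , 32.6]), 74.2) [ 0.5227 -0.3998  0.0341]
hs px 247 260 245 257
scene block (array([ 522.7, -399.4]), array([92.7, 92. ]), 82.1) 0.0408
hs 163 (array([ 418.5, -182.8]), array([30.8, 34.6]), 5.2) [ 0.4181 -0.1839  0.0165]
bed 506 (array([ 535.8, -294.3]), array([72. , 71.1]), 85.6) [ 0.5343 -0.3005  0.0112]
jaws 215 [ 0.5367 -0.292   0.0287]
  jaw 169 (array([ 540.7, -278.7]), array([17.3, 46.4]), 84.2)
  jaw 46 (array([ 536.8, -321.2]), array([63.1, 26.7]), 42.4)
knob 113 (array([ 522.5, -400.4]), array([14.8, 34.6]), 74.6) [ 0.5216 -0.4004  0.0328]
hs px 212 231 226 242
```

Both views agree, and the sizes match the ones given:
- **Block centre:** (523,-400) mm, fixture y axis at 82.5°.
- **Nest:** about (534.6,-311.8) mm.
- **Knob bar:** at -15.8°, so the knob stands at about 0.145 rad.
- **Heat sink:** (417.5,-183) mm, edges at 5.3°.

One check left: which of the two edge directions the fins follow.

Run:
```python
from h import *
t=np.load("top0.npy",allow_pickle=True).item();s=np.load("scene0.npy",allow_pickle=True).item()
f=lambda im:cv2.resize(im,(390,390),interpolation=cv2.INTER_CUBIC)
cv2.imwrite("pics/hs.png",np.hstack([f(t['frame'][238:264,240:266]),f(s['frame'][221:247,208:234])])[:,:,::-1])
```

```text
(no output)
```

View pics/hs.png

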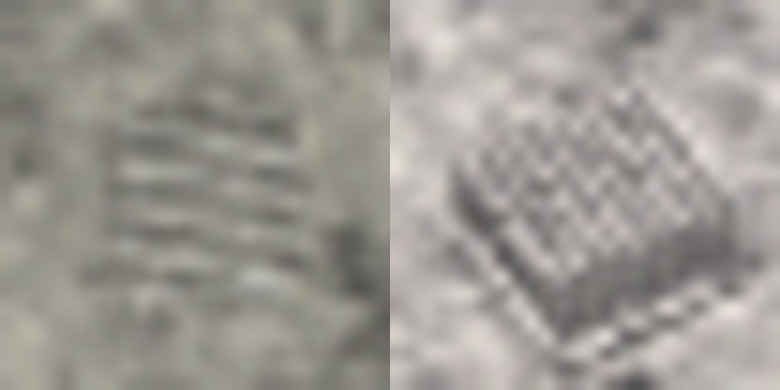

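Run:
```python
from h import *
s=sense();M=R.from_rotvec(s['orientation']).as_matrix();d=M.T@(np.array([.4175,-.183,.10])-s['ee_pos']);print(np.round(d,4),np.round(d/.15,3))
print(np.degrees(np.arctan2(M[1,1],M[0,1])))
```

```text
[ 0.3559 -0.2649  0.1083] [ 2.373 -1.766  0.722]
-75.00352204762937
```

Run:
```python
from h import *
s=np.load("scene0.npy",allow_pickle=True).item();P,r,o=cloud(s)
def pt(x,y,z):
    u=208+(x-390)/15-.5;v=221+y/15-.5;u0,v0=int(u),int(v);a,b=u-u0,v-v0
    d=(r[v0,u0]*(1-a)+r[v0,u0+1]*a)*(1-b)+(r[v0+1,u0]*(1-a)+r[v0+1,u0+1]*a)*b
    return (o+d*(z-o[2])/d[2])[:2]*1000
ang=lambda a,b:np.degrees(np.arctan2(*(b-a)[::-1]))
L,B,Rt=pt(455,190,.02),pt(560,285,.02),pt(728,225,.02);T=pt(632,85,.02)
print("top z20",L,B,Rt,T,ang(B,L),ang(Rt,T),ang(B,Rt),(L+Rt)/2)
L,B,Rt=pt(435,225,0.),pt(565,365,0.),pt(760,275,0.);print("bot",L,B,Rt,ang(B,L),ang(B,Rt),np.hypot(*(B-L)),np.hypot(*(B-Rt)))
for n in("top","scene"):
    c=np.load(n+"0.npy",allow_pickle=True).item();P,_,_=cloud(c)
    m=(P[...,2]>.012)&(P[...,2]<.026)&(np.hypot(P[...,0]-.418,P[...,1]+.183)<.035)
    q=(P[m][:,:2]*1000).astype(np.float32)
    print(n,[ (a,round(np.ptp(q@[np.cos(np.radians(a)),np.sin(np.radians(a))]),1),round(np.ptp(q@[-np.sin(np.radians(a)),np.cos(np.radians(a))]),1)) for a in range(-15,16,5)])
```

```text
top z20 [ 399.12977211 -177.29030122] [ 404.89292424 -200.34353848] [ 430.3160255  -201.26362005] [ 429.56633315 -170.7895766 ] 104.03587577800211 91.40924999977105 -2.0726736931777032 [ 414.72289881 -189.27696064]
bot [ 399.70374068 -165.17382703] [ 405.32045097 -197.95052378] [ 436.9228053  -195.68888818] 99.72392406094505 4.09341744942339 33.254462626547074 31.683178424307048
top [(-15, np.float64(35.4), np.float64(37.1)), (-10, np.float64(33.7), np.float64(35.9)), (-5, np.float64(31.8), np.float64(34.5)), (0, np.float64(30.1), np.float64(32.9)), (5, np.float64(29.4), np.float64(31.6)), (10, np.float64(31.3), np.float64(32.3)), (15, np.float64(33.4), np.float64(33.9))]
scene [(-15, np.float64(37.7), np.float64(38.9)), (-10, np.float64(35.8), np.float64(38.0)), (-5, np.float64(33.8), np.float64(36.9)), (0, np.float64(32.1), np.float64(35.6)), (5, np.float64(30.8), np.float64(34.6)), (10, np.float64(31.9), np.float64(35.9)), (15, np.float64(34.2), np.float64(37.1))]
```

The fins run at about 95° in world axes, so the pinch axis is about 5°. Moving over to the heat sink.

```bash
python3 -m pendant '[[1,[0.2,-0.15,0.05],0],[1,[0.45,-0.35,0.1],0],[1,[0.7,-0.55,0.15],0],[1,[0.9,-0.75,0.2],0],[1,[1,-0.88,0.25],0],[1,[1,-0.88,0.25],0]]' 40
python3 -m pendant '[[1,[0.2,-0.15,0.05],0],[1,[0.45,-0.35,0.1],0],[1,[0.7,-0.55,0.15],0],[1,[0.9,-0.75,0.2],0],[1,[1,-0.88,0.25],0],[1,[1,-0.88,0.25],0]]'
python3 -m pendant '[[1,[0.2,0,0],-0.05],[1,[0.37,0,0.1],-0.1],[1,[0.37,0,0.1],-0.447],[1,[0.37,0,0.1],-0.447],[1,[0.37,0,0.1],-0.447],[1,[0.37,0,0.1],-0.447],[1,[0.37,0,0.1],-0.447],[1,[0.37,0,0.1],-0.447],[1,[0.37,0,0.1],-0.447],[1,[0.37,0,0.1],-0.447]]'
python3 -m pendant '[[1,[0,0,0],0],[1,[0,0,0],0],[1,[0,0,0],0]]'
cat >> h.py <<'E'
def togo(x,y,z,ang=None):
    s=sense();M=R.from_rotvec(s['orientation']).as_matrix();d=M.T@(np.array([x,y,z])-s['ee_pos'])/.15
    a=np.degrees(np.arctan2(M[1,1],M[0,1]))
    t=0 if ang is None else ((a-ang+90)%180-90)/180
    print("shift",np.round(d,3),"turn",round(t,4),"close ang",round(a,1),"F",np.round(s['force'],1),"w",round(s['gripper_width'],4),"q6",round(s['qpos'][5],2),"t",round(s['clock'],1),"pos",np.round(s['ee_pos'],4))
E
python3 -c "
from h import *
togo(.4175,-.183,.02,5.3)"
```

```text
clock: 0.7
ee_pos: [0.2538, -0.3624, 0.1702]
orientation: [-3.112, -0.414, 0.001]
force: [-0.5, -0.0, -0.4]
gripper_width: 0.0855
grip_force: 0.0
clock: 1.3
ee_pos: [0.3643, -0.1969, 0.1328]
orientation: [-3.113, -0.414, 0.002]
force: [-0.5, 0.2, 0.8]
gripper_width: 0.0854
grip_force: 0.0
clock: 2.3
ee_pos: [0.4173, -0.1857, 0.1187]
orientation: [2.107, 2.329, -0.0]
force: [-0.7, -0.5, -0.6]
gripper_width: 0.0855
grip_force: 0.0
clock: 2.6
ee_pos: [0.4174, -0.1847, 0.1185]
orientation: [2.115, 2.322, -0.0]
force: [-0.5, 0.7, -0.1]
gripper_width: 0.0855
grip_force: 0.0
shift [0.011 0.002 0.657] turn 0.0002 close ang 5.3 F [-0.5  0.7 -0.1] w 0.0855 q6 -0.59 t 2.6 pos [ 0.4174 -0.1847  0.1185]
```

```bash
python3 -m pendant '[[1,[0.01,0,0.2],0],[1,[0.01,0,0.4],0],[1,[0.01,0,0.55],0],[1,[0.01,0,0.655],0],[1,[0.01,0,0.655],0]]' 25
python3 -m pendant '[[0,[0,0,0],0],[0,[0,0,0],0],[0,[0,0,0],0],[0,[0,0,0],0],[0,[0,0,0],0],[0,[0,0,0],0],[0,[0,0,0],0],[0,[0,0,0],0]]' 25
python3 -c "
from h import *
togo(.5351,-.3078,.08,-7.5)"
```

```text
clock: 3.1
ee_pos: [0.4162, -0.1824, 0.0186]
orientation: [-2.112, -2.321, 0.001]
force: [0.4, -0.2, 0.3]
gripper_width: 0.0854
grip_force: 0.0
clock: 3.9
ee_pos: [0.4172, -0.1827, 0.0202]
orientation: [-2.113, -2.325, 0.0]
force: [-0.7, 0.2, -0.7]
gripper_width: -0.0001
grip_force: 0.0
shift [-0.905  0.703 -0.398] turn 0.072 close ang 5.5 F [-0.7  0.2 -0.7] w -0.0001 q6 -0.59 t 3.9 pos [ 0.4172 -0.1827  0.0202]
```

The gripper closed on nothing. Lifting to look.

```bash
python3 -m pendant '[[0,[0,0,-0.3],0],[0,[0,0,-0.6],0],[0,[0,0,-0.8],0],[0,[0,0,-0.8],0]]'
python3 - <<'E'
from h import *
s=read_camera("scene");np.save("scene1.npy",s,allow_pickle=True);t=read_camera("top");np.save("top1.npy",t,allow_pickle=True)
f=lambda im:cv2.resize(im,(390,390),interpolation=cv2.INTER_CUBIC)
cv2.imwrite("pics/hs1.png",np.hstack([f(t['frame'][215:285,215:285]),f(s['frame'][180:270,175:265])])[:,:,::-1])
for c in(t,s):
    P,_,_=cloud(c);m=(P[...,2]>.012)&(P[...,2]<.026)&(np.hypot(P[...,0]-.418,P[...,1]+.183)<.06)
    q=(P[m][:,:2]*1000).astype(np.float32);print(m.sum(),cv2.minAreaRect(q) if len(q)>3 else'')
E
```

```text
clock: 4.3
ee_pos: [0.4188, -0.1836, 0.1441]
orientation: [2.109, 2.32, 0.003]
force: [0.1, 0.3, -0.7]
gripper_width: 0.0004
grip_force: 0.0
0 
166 ((417.94659423828125, -183.21298217773438), (29.865102767944336, 34.24877166748047), 5.303912162780762)
```

View pics/hs1.png

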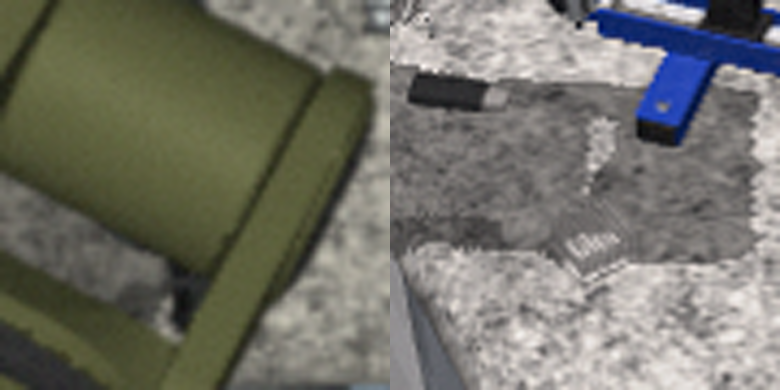

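The heat sink has not moved: still (417.9,-183.2) in the scene view, and the crop shows it at about (595,240) in the arm's shadow. I'll look at the whole frame to see where the gripper really is.

Run:
```python
from h import *
s=np.load("scene1.npy",allow_pickle=True).item();cv2.imwrite("pics/scene1.png",s['frame'][...,::-1])
T=np.linalg.inv(s['pose']);K=np.array([[s['fx'],0,s['cx']],[0,s['fy'],s['cy']],[0,0,1.]])
e=sense();M=R.from_rotvec(e['orientation']).as_matrix();p=np.array(e['ee_pos'])
print(cv2.projectPoints(np.array([p,p+M[:,2]*.017,p-M[:,2]*.08]),cv2.Rodrigues(T[:3,:3])[0],T[:3,3],K,np.array(s['D'],float))[0].reshape(-1,2).round(1),e['qpos'],p)
```

```text
[[216.9 190.8]
 [217.5 197. ]
 [214.  159.2]] [-4.93222595e-01  1.63324204e-01  1.85871803e+00 -1.77563074e-05
  1.11885035e+00 -5.88585205e-01] [ 0.41724455 -0.1827357   0.14019985]
```

View pics/scene1.png

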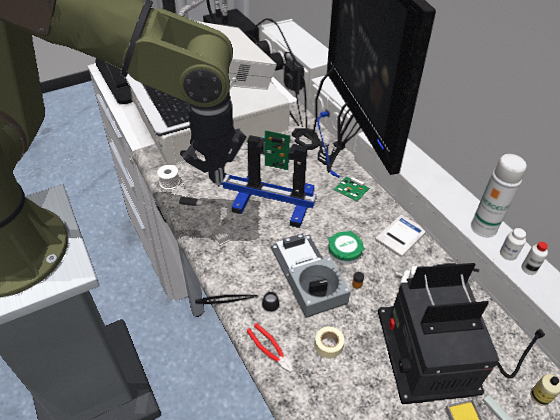

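The arm hangs over the heat sink, but the fingertips appear at about (218,184), not at the predicted (217.5,197). Measuring the real tip height from depth.

Run:
```python
from h import *
s=np.load("scene1.npy",allow_pickle=True).item();P,_,_=cloud(s)
for v in range(168,200,2):
    print(v,[tuple((P[v,u]*1000).round().astype(int)) for u in (213,216,219,222)],s['frame'][v,[213,216,219,222]].mean(1).round().astype(int))
```

```text
168 [(np.int64(408), np.int64(-197), np.int64(213)), (np.int64(414), np.int64(-198), np.int64(212)), (np.int64(422), np.int64(-192), np.int64(204)), (np.int64(429), np.int64(-190), np.int64(200))] [ 27  28 123  23]
170 [(np.int64(409), np.int64(-195), np.int64(207)), (np.int64(414), np.int64(-196), np.int64(205)), (np.int64(421), np.int64(-194), np.int64(201)), (np.int64(427), np.int64(-194), np.int64(198))] [24 74 58 55]
172 [(np.int64(410), np.int64(-192), np.int64(199)), (np.int64(414), np.int64(-195), np.int64(200)), (np.int64(420), np.int64(-195), np.int64(197)), (np.int64(427), np.int64(-194), np.int64(194))] [ 26 104  46  72]
174 [(np.int64(409), np.int64(-193), np.int64(195)), (np.int64(414), np.int64(-196), np.int64(196)), (np.int64(419), np.int64(-196), np.int64(194)), (np.int64(427), np.int64(-192), np.int64(187))] [ 29 102  33  89]
176 [(np.int64(409), np.int64(-192), np.int64(189)), (np.int64(413), np.int64(-195), np.int64(190)), (np.int64(419), np.int64(-195), np.int64(188)), (np.int64(426), np.int64(-194), np.int64(184))] [ 27 104  36  89]
178 [(np.int64(408), np.int64
[... 1556 characters left out ...]
(-51), np.int64(1)), (np.int64(480), np.int64(-50), np.int64(-4))] [197 166 204 195]
194 [(np.int64(457), np.int64(-50), np.int64(1)), (np.int64(464), np.int64(-51), np.int64(-2)), (np.int64(470), np.int64(-55), np.int64(-1)), (np.int64(475), np.int64(-61), np.int64(2))] [173 153 216 224]
196 [(np.int64(456), np.int64(-51), np.int64(-5)), (np.int64(460), np.int64(-60), np.int64(1)), (np.int64(467), np.int64(-61), np.int64(-1)), (np.int64(473), np.int64(-65), np.int64(-1))] [189 228 181 208]
198 [(np.int64(452), np.int64(-60), np.int64(-2)), (np.int64(457), np.int64(-66), np.int64(1)), (np.int64(463), np.int64(-70), np.int64(2)), (np.int64(470), np.int64(-70), np.int64(-1))] [169 179 172 178]
```

The tips are really at z of about 168 mm, with the TCP reported at 140 mm. They should be at 123 mm, so they sit about 45 mm higher than the stated geometry, while x and y agree. That explains the empty close. I'll open, go down to the earlier height and check that the offset is the same there.

```bash
python3 -m pendant '[[1,[0,0,0.2],0],[1,[0,0,0.5],0],[1,[0,0,0.8],0],[1,[0,0,0.8],0],[1,[0,0,0.8],0]]'
cat > tips.py <<'E'
from h import *
import sys
s=read_camera("scene");P,_,_=cloud(s);e=sense();M=R.from_rotvec(e['orientation']).as_matrix()
Q=(P-np.array(e['ee_pos']))@M   # tool frame
h=float(sys.argv[1])
m=(s['depth']>0)&(abs(Q[...,0])<.022)&(abs(Q[...,1])<.07)&(P[...,2]>h)
for lo,hi in((-.07,-.03),(-.03,0),(0,.03),(.03,.07)):
    k=m&(Q[...,1]>=lo)&(Q[...,1]<hi)
    if k.sum()>5: print("y",lo,hi,k.sum(),"lowest world z mm",(np.percentile(P[k][:,2],[0,3,6])*1000).round(1),"tool x mm",(np.percentile(Q[k][:,0],[3,97])*1000).round(1),"tool y mm",(np.percentile(Q[k&(P[...,2]<np.percentile(P[k][:,2],3)+.02)][:,1],[3,97])*1000).round(1))
print("ee",np.round(e['ee_pos'],4),"w",round(e['gripper_width'],4),"F",np.round(e['force'],1),"t",e['clock'])
cv2.imwrite("pics/last.png",s['frame'][...,::-1]);np.save("last.npy",s,allow_pickle=True)
E
python3 tips.py .027
```

```text
clock: 4.9
ee_pos: [0.4168, -0.1825, 0.0201]
orientation: [-2.112, -2.323, 0.001]
force: [0.2, 0.4, 0.7]
gripper_width: 0.0727
grip_force: 0.0
y -0.07 -0.03 1757 lowest world z mm [50.  72.9 93.9] tool x mm [-21.1  18.2] tool y mm [-50.7 -37.3]
y -0.03 0 384 lowest world z mm [108.3 114.6 116.7] tool x mm [-21.6  18.9] tool y mm [-29.7  -1.7]
y 0 0.03 438 lowest world z mm [110.  118.4 122.1] tool x mm [-21.2  19.2] tool y mm [ 1.  29.2]
y 0.03 0.07 730 lowest world z mm [49.9 59.9 67.5] tool x mm [-15.1  19.3] tool y mm [35.5 49.4]
ee [ 0.4178 -0.183   0.0214] w 0.0785 F [-0.6 -0.1  0.2] t 4.95
```

At this height the offset is still roughly 35–45 mm. Going down 25 mm more and measuring the tips again.

```bash
python3 -m pendant '[[1,[0,0,0.1],0],[1,[0,0,0.165],0],[1,[0,0,0.165],0],[1,[0,0,0.165],0]]'
cat >> tips.py <<'E'
for sg in(-1,1):
    k=m&(abs(Q[...,0])<.02)&(sg*Q[...,1]>.03)&(P[...,2]<h+.05);vs,us=np.where(k)
    print("finger",sg,[(v,(np.median(P[v,us[vs==v],2])*1000).round(),(vs==v).sum()) for v in sorted(set(vs))[-8:]])
E
python3 tips.py .012
```

```text
clock: 5.35
ee_pos: [0.4177, -0.183, -0.0036]
orientation: [2.112, 2.324, 0.0]
force: [0.3, 0.0, 0.3]
gripper_width: 0.086
grip_force: 0.0
y -0.07 -0.03 1772 lowest world z mm [31.8 55.  75. ] tool x mm [-21.2  18.1] tool y mm [-57.3 -42.6]
y -0.03 0 451 lowest world z mm [12.2 13.8 15.1] tool x mm [-20.2  19.7] tool y mm [-14.1  -1.3]
y 0 0.03 501 lowest world z mm [12.1 13.2 15.5] tool x mm [-21.   18.6] tool y mm [ 2.1 15.3]
y 0.03 0.07 693 lowest world z mm [33.1 40.7 47.5] tool x mm [-16.9  19.5] tool y mm [42.6 56.3]
ee [ 0.4177 -0.183  -0.0036] w 0.0856 F [-0.1  0.4  0.7] t 5.4
finger -1 [(np.int64(233), np.float64(56.0), np.int64(10)), (np.int64(234), np.float64(52.0), np.int64(9)), (np.int64(235), np.float64(50.0), np.int64(9)), (np.int64(236), np.float64(47.0), np.int64(9)), (np.int64(237), np.float64(43.0), np.int64(8)), (np.int64(238), np.float64(40.0), np.int64(7)), (np.int64(239), np.float64(37.0), np.int64(6)), (np.int64(240), np.float64(34.0), np.int64(2))]
finger 1 [(np.int64(215), np.float64(49.0), np.int64(10)), (np.int64(216), np.float64(46.0), np.int64(10)), (np.int64(217), np.float64(45.0), np.int64(9)), (np.int64(218), np.float64(43.0), np.int64(8)), (np.int64(219), np.float64(41.0), np.int64(6)), (np.int64(220), np.float64(39.0), np.int64(5)), (np.int64(221), np.float64(35.0), np.int64(4)), (np.int64(222), np.float64(36.0), np.int64(1))]
```

```bash
python3 -c "
import cv2
a=cv2.imread('pics/last.png')[150:270,150:310];cv2.imwrite('pics/close.png',cv2.resize(a,None,fx=4.5,fy=4.5,interpolation=cv2.INTER_CUBIC))"
```

```text
(no output)
```

View pics/close.png

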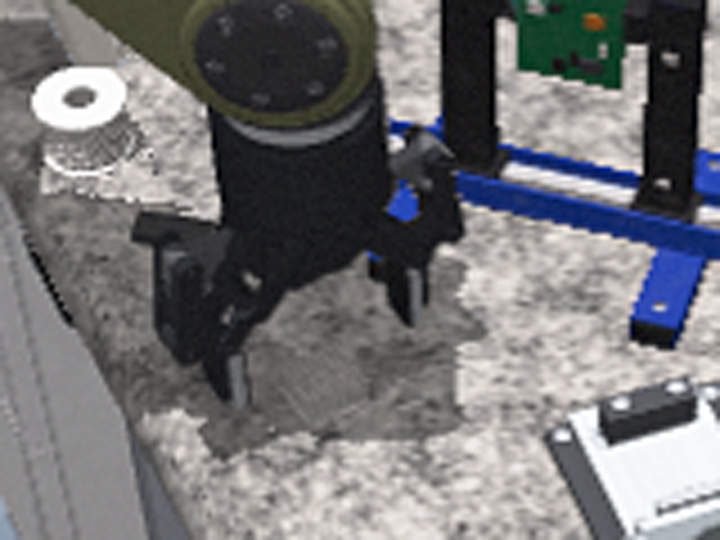

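The crop shows the open fingers straddling the heat sink (at about (310,385)). The tips, near (235,400) and (412,320), are still about 33 mm above the bench with the TCP at -3.6 mm. So open tips are at TCP + 36 mm, and shut ones at about TCP + 27 mm. I'll go down 22 mm more and close.

```bash
python3 -m pendant '[[1,[0,0,0.07],0],[1,[0,0,0.145],0],[1,[0,0,0.145],0],[1,[0,0,0.145],0]]' 25
python3 -m pendant '[[0.3,[0,0,0],0],[0.3,[0,0,0],0],[0.3,[0,0,0],0],[0.3,[0,0,0],0],[0.3,[0,0,0],0],[0.3,[0,0,0],0],[0.3,[0,0,0],0],[0.3,[0,0,0],0]]' 25
python3 -c "
from h import *
togo(.5351,-.3078,.06,-7.5)"
```

```text
clock: 5.8
ee_pos: [0.417, -0.1826, -0.0267]
orientation: [-2.112, -2.324, 0.0]
force: [-0.1, -0.6, 0.1]
gripper_width: 0.0853
grip_force: 0.0
clock: 6.6
ee_pos: [0.4197, -0.1838, -0.0234]
orientation: [2.109, 2.32, 0.003]
force: [-1.9, 4.0, 36.6]
gripper_width: 0.0307
grip_force: 45.1
shift [-0.898  0.69  -0.549] turn 0.0719 close ang 5.5 F [-1.9  4.  36.6] w 0.0307 q6 -0.59 t 6.6 pos [ 0.4197 -0.1838 -0.0234]
```

The tips are touching the bench (36 N upward), so at 31 mm opening the tips are at TCP + 23.4 mm. I'll loosen, raise 5 mm and regrip.

```bash
python3 -m pendant '[[0.55,[0,0,-0.02],0],[0.55,[0,0,-0.02],0],[0.55,[0,0,-0.02],0],[0.2,[0,0,-0.02],0],[0.2,[0,0,-0.02],0],[0.2,[0,0,-0.02],0],[0.2,[0,0,-0.02],0],[0.2,[0,0,-0.02],0]]' 25
python3 -c "
from h import *
togo(.5351,-.3078,.06,-7.5)"
```

```text
clock: 7.4
ee_pos: [0.4174, -0.1828, -0.0232]
orientation: [2.113, 2.325, 0.0]
force: [0.4, 1.5, 4.2]
gripper_width: 0.0307
grip_force: 27.2
shift [-0.904  0.702 -0.554] turn 0.072 close ang 5.5 F [0.4 1.5 4.2] w 0.0307 q6 -0.59 t 7.4 pos [ 0.4174 -0.1828 -0.0232]
```

```bash
python3 -m pendant '[[0.55,[0,0,0],0],[0.55,[0,0,0],0],[0.55,[0,0,-0.028],0],[0.55,[0,0,-0.028],0],[0.2,[0,0,-0.028],0],[0.2,[0,0,-0.028],0],[0.2,[0,0,-0.028],0],[0.2,[0,0,-0.028],0],[0.2,[0,0,-0.028],0]]' 25
python3 -m pendant '[[0.2,[0,0,-0.1],0],[0.2,[0,0,-0.3],0],[0.2,[0,0,-0.5],0],[0.2,[0,0,-0.6],0],[0.2,[0,0,-0.6],0],[0.2,[0,0,-0.6],0]]' 25
python3 -c "
from h import *
togo(.5351,-.3078,.07,-7.5)"
```

```text
clock: 8.3
ee_pos: [0.4174, -0.1828, -0.0189]
orientation: [2.113, 2.324, 0.0]
force: [-1.0, 1.3, 6.1]
gripper_width: 0.0297
grip_force: 25.4
clock: 8.9
ee_pos: [0.417, -0.1826, 0.0703]
orientation: [-2.113, -2.324, 0.0]
force: [0.7, 0.2, -1.2]
gripper_width: 0.0293
grip_force: 24.9
shift [-0.906  0.704  0.001] turn 0.072 close ang 5.5 F [ 0.7  0.2 -1.2] w 0.0293 q6 -0.59 t 8.9 pos [ 0.417  -0.1826  0.0703]
```

```bash
python3 -m pendant '[[0.2,[-0.15,0.1,0],0],[0.2,[-0.35,0.25,0],0.03],[0.2,[-0.55,0.4,0],0.05],[0.2,[-0.75,0.55,0],0.072],[0.2,[-0.9,0.67,0],0.072],[0.2,[-0.906,0.704,0],0.072],[0.2,[-0.906,0.704,0],0.072],[0.2,[-0.906,0.704,0],0.072]]'
python3 -c "
from h import *
togo(.5351,-.3078,-.0189+.0125,-7.5)
s=read_camera('scene');np.save('last.npy',s,allow_pickle=True)
u=[330,200];a=s['frame'][170:310,220:380];cv2.imwrite('pics/held.png',cv2.resize(a,None,fx=4,fy=4,interpolation=cv2.INTER_CUBIC)[...,::-1])"
```

```text
clock: 9.7
ee_pos: [0.5345, -0.3071, 0.0697]
orientation: [-2.36, -2.071, 0.001]
force: [0.4, 0.3, -0.4]
gripper_width: 0.0292
grip_force: 24.9
shift [-0.005  0.005  0.508] turn 0.0001 close ang -7.5 F [ 0.4  0.3 -0.4] w 0.0292 q6 -0.45 t 9.7 pos [ 0.5345 -0.3071  0.0697]
```

View pics/held.png

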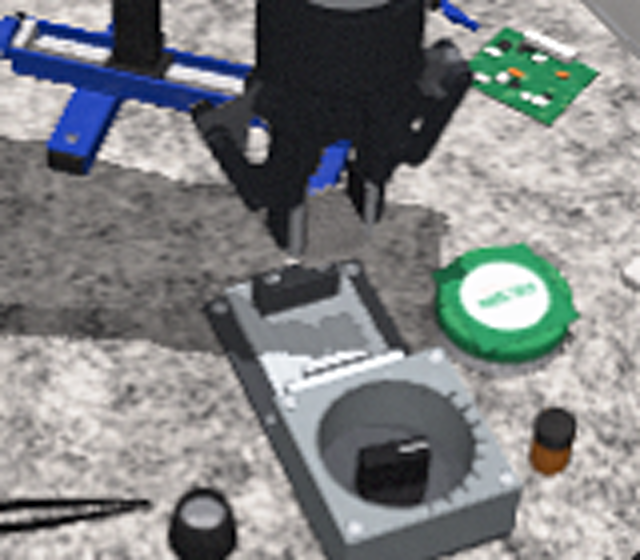

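The picture shows the heat sink upright in the fingers at about (330,220), over the bed. Lowering it.

```bash
python3 -m pendant '[[0.2,[-0.005,0.005,0.15],0],[0.2,[-0.005,0.005,0.3],0],[0.2,[-0.005,0.005,0.42],0],[0.2,[-0.005,0.005,0.47],0],[0.2,[-0.005,0.005,0.49],0],[0.2,[-0.005,0.005,0.505],0],[0.2,[-0.005,0.005,0.505],0],[0.2,[-0.005,0.005,0.505],0]]'
python3 -c "
from h import *
togo(.5351,-.3078,-.0189+.0125,-7.5)"
```

```text
clock: 10.55
ee_pos: [0.5363, -0.309, -0.0041]
orientation: [2.361, 2.071, 0.0]
force: [-1.4, -0.1, -0.4]
gripper_width: 0.0291
grip_force: 24.9
shift [ 0.007 -0.009  0.016] turn 0.0 close ang -7.5 F [-1.4 -0.1 -0.4] w 0.0291 q6 -0.45 t 10.6 pos [ 0.5363 -0.309  -0.0041]
```

```bash
python3 -m pendant '[[0.2,[0,0,0.004],0],[0.2,[0,0,0.004],0]]'; python3 -m pendant '[[0.2,[0,0,0.006],0],[0.2,[0,0,0.006],0],[0.2,[0,0,0.006],0]]';python3 -c "
from h import *
togo(.5351,-.3078,-.0189+.012,-7.5)"
```

```text
clock: 10.75
ee_pos: [0.536, -0.3089, -0.0052]
orientation: [2.362, 2.071, 0.0]
force: [-0.7, -0.0, -0.8]
gripper_width: 0.0297
grip_force: 24.9
clock: 11.05
ee_pos: [0.5359, -0.3088, -0.0064]
orientation: [-2.362, -2.071, 0.0]
force: [0.3, 0.2, -0.1]
gripper_width: 0.0292
grip_force: 24.9
shift [ 0.006 -0.006  0.004] turn -0.0 close ang -7.5 F [ 0.3  0.2 -0.1] w 0.0292 q6 -0.45 t 11.1 pos [ 0.5359 -0.3088 -0.0064]
```

```bash
python3 -m pendant '[[0.2,[0.006,-0.006,0.003],0],[0.2,[0.006,-0.006,0.006],0],[0.2,[0.006,-0.006,0.006],0]]';python3 -c "
from h import *
togo(.5351,-.3078,-.0189+.012,-7.5)"
```

```text
clock: 11.35
ee_pos: [0.5352, -0.3078, -0.0068]
orientation: [-2.362, -2.071, -0.0]
force: [-2.2, 0.9, 4.7]
gripper_width: 0.0294
grip_force: 25.5
shift [-0. -0.  0.] turn 0.0 close ang -7.5 F [-2.2  0.9  4.7] w 0.0294 q6 -0.45 t 11.3 pos [ 0.5352 -0.3078 -0.0068]
```

It touches down exactly at the predicted height. Releasing and lifting.

```bash
python3 -m pendant '[[0.6,[0,0,0],0],[0.6,[0,0,0],0],[0.6,[0,0,0],0],[0.6,[0,0,0],0],[0.6,[0,0,0],0],[0.6,[0,0,-0.15],0],[0.6,[0,0,-0.35],0],[0.6,[0,0,-0.55],0],[0.6,[0,0,-0.6],0],[0.6,[0,0,-0.6],0]]'
python3 - <<'E'
from h import *
u=np.array([.1305,.9914]);xx=np.array([.9914,-.1305]);n=np.array([.523,-.400])+.089*u
c=read_camera("scene");P,_,_=cloud(c);g=c['frame'].mean(2)
d=P[...,:2]-n;X=d@xx*1000;Y=d@u*1000;Z=P[...,2]*1000
m=(abs(X)<24)&(Y>-14)&(Y<23)&(Z>18)&(Z<38)
print("hs",m.sum(),cv2.minAreaRect(np.stack([X[m],Y[m]],1).astype(np.float32)),np.percentile(Z[m],[50,90,98]))
togo(.523,-.4,.08,74.2)
E
```

```text
clock: 12.35
ee_pos: [0.5356, -0.3081, 0.0839]
orientation: [2.36, 2.07, 0.001]
force: [0.1, 0.1, -0.5]
gripper_width: 0.0512
grip_force: 0.0
hs 225 ((1.1633548736572266, 3.7006216049194336), (31.253883361816406, 32.86888885498047), 0.0350976400077343) [27.93063302 31.82512406 32.95952575]
shift [-0.62   0.001  0.016] turn -0.4539 close ang -7.5 F [ 0.3 -0.8 -0.1] w 0.0511 q6 -0.45 t 12.4 pos [ 0.5351 -0.3077  0.0824]
```

The heat sink stands at (1.2, 3.7) mm from the nest and is square to it. Now over to the knob, with the fingers part-open.

```bash
python3 -m pendant '[[0.36,[-0.2,0,0],-0.04],[0.36,[-0.4,0,0],-0.09],[0.36,[-0.55,0,0],-0.13],[0.36,[-0.62,0,0],-0.18],[0.36,[-0.62,0,0],-0.22],[0.36,[-0.62,0,0],-0.27],[0.36,[-0.62,0,0],-0.32],[0.36,[-0.62,0,0],-0.37],[0.36,[-0.62,0,0],-0.42],[0.36,[-0.62,0,0],-0.454]]'
python3 -m pendant '[[0.36,[0,0,0],-0.03],[0.36,[0,0,0],-0.03],[0.36,[0,0,0],-0.03]]'
python3 -c "
from h import *
togo(.5228,-.4,-.0085,74.2)"
```

```text
clock: 13.4
ee_pos: [0.5224, -0.3995, 0.0806]
orientation: [-0.421, -3.111, -0.003]
force: [1.1, -0.3, 0.1]
gripper_width: 0.0308
grip_force: 0.0
clock: 13.7
ee_pos: [0.5227, -0.3997, 0.0815]
orientation: [-0.289, -3.127, -0.002]
force: [0.6, 0.3, 0.4]
gripper_width: 0.0305
grip_force: 0.0
shift [-0.002 -0.002  0.6  ] turn 0.0292 close ang 79.4 F [0.6 0.3 0.4] w 0.0305 q6 -2.1 t 13.7 pos [ 0.5227 -0.3997  0.0815]
```

```bash
python3 -m pendant '[[0.36,[0,0,0.1],0.029],[0.36,[0,0,0.22],0.029],[0.36,[0,0,0.34],0.029],[0.36,[0,0,0.42],0.029],[0.36,[0,0,0.42],0.029]]'
python3 -m pendant '[[0.36,[0,0,0.05],0],[0.36,[0,0,0.1],0],[0.36,[0,0,0.14],0],[0.36,[0,0,0.17],0],[0.36,[0,0,0.18],0],[0.36,[0,0,0.18],0]]'
python3 -c "
from h import *
togo(.5228,-.4,-.0085,74.2)"
```

```text
clock: 14.2
ee_pos: [0.5222, -0.3994, 0.0177]
orientation: [-0.428, -3.109, -0.003]
force: [-0.0, -1.0, -0.0]
gripper_width: 0.0308
grip_force: 0.0
clock: 14.8
ee_pos: [0.523, -0.4, -0.0073]
orientation: [-0.426, -3.112, -0.0]
force: [-0.1, 0.3, 0.4]
gripper_width: 0.0307
grip_force: 0.0
shift [ 0.002 -0.     0.008] turn 0.0011 close ang 74.4 F [-0.1  0.3  0.4] w 0.0307 q6 -2.01 t 14.8 pos [ 0.523  -0.4    -0.0073]
```

```bash
python3 -m pendant '[[0,[0,0,0],0],[0,[0,0,0],0],[0,[0,0,0],0],[0,[0,0,0],0],[0,[0,0,0],0],[0,[0,0,0],0]]' 60
python3 -c "
from h import *
togo(.5228,-.4,-.0085,74.2);print(sense()['moment'],sense()['tau'])"
```

```text
clock: 15.4
ee_pos: [0.5235, -0.399, -0.0066]
orientation: [0.426, 3.112, 0.002]
force: [0.4, 8.8, 5.7]
gripper_width: 0.0106
grip_force: 59.1
shift [ 0.003 -0.008  0.012] turn 0.0012 close ang 74.4 F [0.4 8.8 5.7] w 0.0106 q6 -2.01 t 15.4 pos [ 0.5235 -0.399  -0.0066]
[ 1.34194152  0.03789067 -0.20061178] [ -4.35544252 -71.38195038 -31.94604278  -1.34228725  -1.28395524
  -0.17786454]
```

The knob is gripped. The back jaw measures about 26.6 mm from the nest, so contact should come after about 0.83 rad of turning, and 7 N after about 1.03 rad. I'll turn most of the free travel first and watch the moment.

```bash
cat > k.py <<'E'
from h import *
s=sense();M=R.from_rotvec(s['orientation']).as_matrix();a=np.degrees(np.arctan2(M[1,1],M[0,1]))
print("angle",round(a,2),"knob",round(np.radians(82.5-a),3),"Mz",round(s['moment'][2],4),"tau6",round(s['tau'][5],4),"F",np.round(s['force'],1),"t",round(s['clock'],2),"w",round(s['gripper_width'],4))
E
python3 -m pendant '[[0,[0,-0.006,0],0.02],[0,[0,-0.006,0],0.04],[0,[0,-0.006,0],0.06],[0,[0,-0.006,0],0.08],[0,[0,-0.006,0],0.1]]' >/dev/null; python3 k.py
python3 -m pendant '[[0,[0,0,0],0.02],[0,[0,0,0],0.04],[0,[0,0,0],0.06],[0,[0,0,0],0.08],[0,[0,0,0],0.1]]' >/dev/null; python3 k.py
```

```text
angle 56.32 knob 0.457 Mz 0.2298 tau6 -1.1263 F [ 0.8 13.9  7.7] t 15.9 w 0.0106
angle 38.32 knob 0.771 Mz 0.2077 tau6 -1.1238 F [ 0.9 14.8  7.2] t 16.4 w 0.0106
```

The side force grew, so my correction went the wrong way. Reversing it, then continuing.

```bash
python3 -m pendant '[[0,[0.005,0.004,0],0.01],[0,[0.01,0.008,0],0.02],[0,[0.01,0.008,0],0.03]]' >/dev/null; python3 k.py
python3 -m pendant '[[0,[0,0,0],0.01],[0,[0,0,0],0.02]]' >/dev/null; python3 k.py
python3 -m pendant '[[0,[0,0,0],0.01],[0,[0,0,0],0.02]]' >/dev/null; python3 k.py
python3 -c "
from h import *
s=sense();print(s['ee_pos'],s['moment'])"
```

```text
angle 32.96 knob 0.865 Mz 0.1877 tau6 -0.4499 F [3.2 1.9 1.4] t 16.7 w 0.0104
angle 29.36 knob 0.928 Mz 0.1895 tau6 -0.471 F [2.9 2.8 1.4] t 16.9 w 0.0108
angle 25.76 knob 0.99 Mz 0.2428 tau6 -0.4497 F [3.9 2.4 1.1] t 17.1 w 0.0106
[ 0.52352721 -0.39876685 -0.00659463] [ 0.33004022 -0.40684376  0.2427909 ]
```

```bash
for i in 1 2 3; do python3 -m pendant '[[0,[0,0,0],0.005],[0,[0,0,0],0.01]]' >/dev/null; python3 k.py; done
```

```text
angle 24.01 knob 1.021 Mz 0.2338 tau6 -0.0807 F [4.  3.5 3.3] t 17.3 w 0.0104
angle 22.21 knob 1.052 Mz 0.228 tau6 -0.0953 F [3.9 2.7 3.1] t 17.5 w 0.0106
angle 20.41 knob 1.084 Mz 0.2063 tau6 -0.0816 F [4.1 3.3 2.7] t 17.7 w 0.0107
```

```bash
cat > jaws.py <<'E'
from h import *
u=np.array([.1305,.9914]);xx=np.array([.9914,-.1305]);n=np.array([.523,-.400])+.089*u
for nm in("scene","top"):
    c=read_camera(nm);np.save("l_"+nm+".npy",c,allow_pickle=True);P,_,_=cloud(c);d=P[...,:2]-n;X=d@xx*1000;Y=d@u*1000;Z=P[...,2]*1000
    m=(abs(X)<34)&(Y>-60)&(Y<45)&(Z>8)&(Z<40);print(nm,m.sum())
    for lo in range(-44,44,3):
        k=m&(Y>=lo)&(Y<lo+3)
        if k.sum()>2: print(lo,k.sum(),np.percentile(Z[k],[10,50,90]).round(0),np.percentile(X[k],[5,95]).round(0),end=' | ')
    print()
E
python3 jaws.py; python3 k.py
```

```text
scene 665
-29 31 [18. 23. 28.] [-28.  -4.] | -26 39 [18. 26. 29.] [-29.  -1.] | -23 21 [20. 27. 29.] [-29.   3.] | -20 25 [22. 27. 29.] [-30.   3.] | -17 16 [25. 27. 28.] [-28.   5.] | -14 9 [10. 22. 25.] [-30.   8.] | -11 22 [22. 24. 26.] [-16.   7.] | -8 22 [10. 24. 28.] [-28.   8.] | -5 30 [11. 24. 31.] [-30.   5.] | -2 23 [11. 21. 31.] [-27.   7.] | 1 31 [12. 20. 30.] [-27.   4.] | 4 25 [11. 24. 31.] [-29.   7.] | 7 28 [10. 22. 31.] [-29.   7.] | 10 30 [10. 20. 31.] [-29.  10.] | 13 21 [11. 27. 31.] [-28.  10.] | 16 30 [11. 27. 31.] [-26.   7.] | 19 24 [10. 26. 32.] [-25.  14.] | 22 24 [10. 24. 31.] [-28.  11.] | 25 53 [12. 25. 31.] [-28.  15.] | 28 44 [14. 30. 33.] [-22.  14.] | 31 32 [11. 31. 33.] [-27.  19.] | 34 27 [12. 31. 33.] [-28.  15.] | 37 30 [11. 30. 33.] [-24.  19.] | 40 10 [10. 12. 30.] [-30.  13.] | 
top 348
-20 3 [28. 30. 31.] [28. 30.] | -14 5 [ 9. 12. 13.] [25. 30.] | -11 4 [ 9. 10. 11.] [23. 30.] | -8 5 [10. 12. 21.] [18. 30.] | -5 4 [11. 14. 25.] [14. 29.] | -2 8 [11. 12. 34.] [ 9. 31.] | 1 9 [12. 14. 28.] [ 7. 31.] | 4 15 [10. 22. 32.] [ 1. 30.] | 7 16 [10. 23. 33.] [-4. 30.] | 10 19 [12. 23. 32.] [-10.  28.] | 13 17 [12. 22. 35.] [-11.  30.] | 16 19 [13. 24. 32.] [-11.  27.] | 19 22 [11. 24. 32.] [-16.  27.] | 22 21 [10. 22. 31.] [-16.  30.] | 25 24 [11. 29. 33.] [-21.  29.] | 28 26 [15. 32. 34.] [-22.  27.] | 31 29 [10. 30. 35.] [-24.  29.] | 34 27 [12. 31. 34.] [-28.  30.] | 37 26 [12. 31. 35.] [-30.  21.] | 40 28 [10. 13. 27.] [-27.  29.] | 43 19 [ 9. 11. 14.] [-29.  28.] | 
angle 20.41 knob 1.084 Mz 0.1218 tau6 0.3875 F [4.  4.5 3.2] t 17.8 w 0.0107
```

The jaws are about where expected. I'll advance row by row and average the moment readings against the 0.188 N m baseline.

```bash
python3 -m pendant '[[0,[0,0,0],0.004]]' >/dev/null; python3 k.py;python3 -m pendant '[[0,[0,0,0],0.005]]' >/dev/null; python3 k.py;python3 -m pendant '[[0,[0,0,0],0.005]]' >/dev/null; python3 k.py;python3 -m pendant '[[0,[0,0,0],0.005]]' >/dev/null; python3 k.py;python3 -m pendant '[[0,[0,0,0],0.005]]' >/dev/null; python3 k.py;python3 -m pendant '[[0,[0,0,0],0.005]]' >/dev/null; python3 k.py
```

```text
angle 19.72 knob 1.096 Mz 0.2759 tau6 -0.1859 F [4.6 3.4 3. ] t 17.9 w 0.0107
angle 18.8 knob 1.112 Mz 0.28 tau6 -0.1406 F [4.3 3.8 2.6] t 18.0 w 0.0107
angle 17.88 knob 1.128 Mz 0.3185 tau6 -0.0686 F [3.  4.2 2.5] t 18.1 w 0.0106
angle 16.99 knob 1.143 Mz 0.292 tau6 -0.0559 F [4.3 3.5 2.6] t 18.2 w 0.0106
angle 16.09 knob 1.159 Mz 0.302 tau6 -0.0487 F [5.3 3.4 2.9] t 18.3 w 0.0105
angle 15.19 knob 1.175 Mz 0.3352 tau6 -0.0418 F [4.9 3.7 2.2] t 18.4 w 0.0103
```

Fitting all the readings gives about 8 N, with 7 N from geometry (3 mm of spring compression), so it is within 4–10 N. Letting go of the knob and lifting straight out.

```bash
python3 -m pendant '[[0.36,[0,0,0],0],[0.36,[0,0,0],0],[0.36,[0,0,0],0],[0.36,[0,0,0],0],[0.36,[0,0,-0.05],0],[0.36,[0,0,-0.2],0],[0.36,[0,0,-0.45],0],[0.36,[0,0,-0.7],0],[0.36,[0,0,-0.95],0],[0.36,[0,0,-0.95],0]]'
python3 -m pendant '[[0.36,[0,0,-0.2],0],[0.36,[0,0,-0.5],0],[0.36,[0,0,-0.5],0]]'
python3 - <<'E'
from h import *
exec(open('jaws.py').read().split('\n',1)[1])
c=np.load("l_scene.npy",allow_pickle=True).item();P,_,_=cloud(c)
m=(P[...,2]>.028)&(P[...,2]<.038)&(np.hypot(P[...,0]-.5227,P[...,1]+.4)<.025);print("knob",m.sum(),cv2.minAreaRect((P[m][:,:2]*1000).astype(np.float32)))
cv2.imwrite("pics/fin.png",cv2.resize(c['frame'][215:325,220:360],None,fx=5,fy=5,interpolation=cv2.INTER_CUBIC)[...,::-1]);togo(.5,-.4,.1)
E
```

```text
clock: 19.4
ee_pos: [0.5245, -0.4004, 0.1421]
orientation: [1.903, 2.488, -0.001]
force: [-0.5, 0.2, 0.2]
gripper_width: 0.0309
grip_force: 0.0
clock: 19.7
ee_pos: [0.5241, -0.4001, 0.217]
orientation: [1.903, 2.488, -0.001]
force: [1.3, -1.1, 0.3]
gripper_width: 0.0309
grip_force: 0.0
scene 1122
-29 16 [19. 23. 28.] [-26.  25.] | -26 113 [16. 23. 28.] [-27.  27.] | -23 40 [20. 27. 29.] [-29.  29.] | -20 42 [25. 27. 29.] [-29.  29.] | -17 36 [21. 27. 28.] [-29.  26.] | -14 13 [23. 26. 27.] [-29.  26.] | -11 26 [18. 25. 27.] [-29.  14.] | -8 22 [22. 25. 30.] [-27.  16.] | -5 28 [12. 26. 30.] [-30.  15.] | -2 40 [11. 24. 30.] [-26.  27.] | 1 36 [10. 19. 31.] [-30.  29.] | 4 33 [10. 25. 31.] [-27.  30.] | 7 41 [10. 23. 32.] [-26.  28.] | 10 29 [10. 24. 30.] [-28.  29.] | 13 35 [10. 15. 30.] [-27.  28.] | 16 36 [11. 21. 30.] [-28.  30.] | 19 34 [11. 27. 31.] [-27.  27.] | 22 44 [10. 23. 32.] [-26.  28.] | 25 57 [11. 25. 32.] [-23.  26.] | 28 50 [11. 28. 32.] [-26.  30.] | 31 38 [11. 30. 33.] [-26.  23.] | 34 27 [10. 31. 33.] [-28.  29.] | 37 34 [11. 30. 32.] [-28.  27.] | 40 10 [12. 28. 30.] [-25.  15.] | 43 6 [10. 11. 12.] [-29.  19.] | 
top 164
7 7 [11. 12. 14.] [21. 30.] | 10 7 [11. 13. 20.] [16. 30.] | 13 7 [10. 13. 23.] [13. 31.] | 16 7 [12. 15. 24.] [13. 29.] | 19 10 [11. 16. 30.] [ 7. 29.] | 22 13 [10. 15. 31.] [ 4. 31.] | 25 12 [13. 29. 31.] [ 1. 30.] | 28 15 [19. 31. 34.] [-2. 30.] | 31 18 [13. 31. 34.] [-5. 29.] | 34 17 [12. 31. 34.] [-8. 31.] | 37 17 [28. 31. 33.] [-10.  23.] | 40 19 [ 9. 12. 18.] [-13.  27.] | 43 15 [10. 13. 14.] [-11.  28.] | 
knob 112 ((522.0171508789062, -400.0850524902344), (12.067683219909668, 35.608585357666016), 16.81380271911621)
shift [ 0.036 -0.15   0.741] turn 0 close ang 15.2 F [ 0.6  0.8 -1. ] w 0.0307 q6 -0.97 t 19.8 pos [ 0.5229 -0.3991  0.2112]
```

View pics/fin.png

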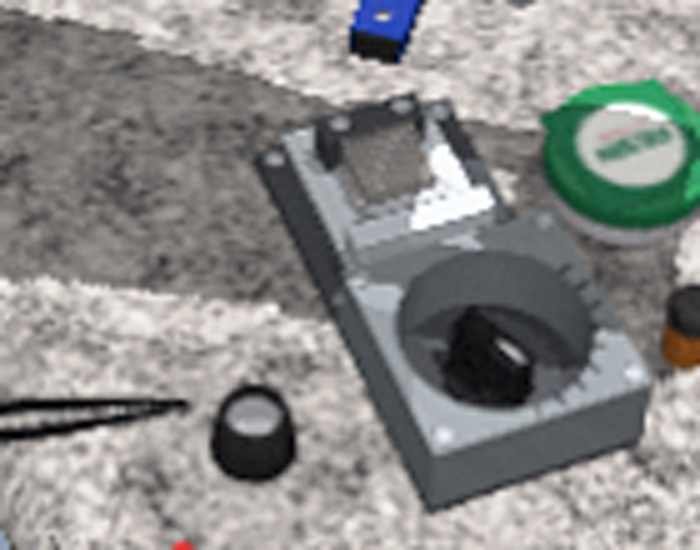

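The picture shows the heat sink between the moving jaw and the back jaw at about (385,165). The knob is turned and free, and the gripper is clear. Handing in.

```bash
python3 -c "
from cell import close_job
print(close_job())"
```

```text
the job is handed in; nothing more can be done
None
```

I handed the job in at about 20 s: the heat sink stands on the bed, clamped at an estimated 8 N (from wrist torque, not read directly), with knob and heat sink released; no verdict came back.

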